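# Lock up the card cabinet

## Task

Lock up the card cabinet: push the drawer that was left standing out fully home, then slide the lock bar by its upright post all the way across to the cabinet's left (as seen from the robot), so that its lugs stand in front of all three drawers. The bar is blocked until that drawer is home. Leave the drawer shut and the bar thrown.

Things in the scene. Friction and masses are not known exactly. Their poses are not given: they have to be found in the camera images.
- drawer_out (a joint): How far the drawer left out stands open, m: 0 home on a hard stop, 0.12 at most. It is any one of three alike drawers side by side, 155 mm apart (fronts 120 wide, 80 high, 35 mm stiles between), in a low dark-wood cabinet 500 wide, 300 deep, 125 high that faces the robot; the others are shut. Starts 55 to 85 mm out, slides level with about 2 N friction, stays where left.
- pull (a point): Centre of the left-out drawer's steel pull, a level bar 70 mm wide, 18 high, 12 thick, 75 mm above the table and 40 mm ahead of the drawer's front (34 mm free behind it). Its x axis points straight into the cabinet (the way to push the drawer home), y to the cabinet's left along its front, z up. Moves with the drawer.
- lock_bar (a joint): Lock bar travel, m: 0 unlocked (right), 0.04 thrown left on a hard stop. Flat steel bar along the cabinet's front above the drawers, 8 to 14 mm ahead of their fronts, top 125 mm above the table. Three lugs 20 wide hang down to 75 mm: before the stiles when unlocked, before the drawers when thrown. A drawer 8 mm or more out stops it within about 10 mm. Friction about 2.5 N; stays where left.
- bar_post (a point): Point on the axis of the bar's only handle, 165 mm above the table: an upright round steel post, 18 mm in diameter, from the bar's top (125 mm) up to 187 mm, over the stile right of the middle drawer when unlocked; nothing near it above the cabinet's top. Axes as for the pull: x into the cabinet, y to its left (the way to throw the bar), z up.

How it is judged:
By the outcome, as a careful person would: the job done as asked, in the order asked, and still so for the second after the job is handed in, with the robot touching nothing.
It also fails if it takes over 40 s, if anything falls off the work surface, if the arm or the gripper's body presses on something with over 40 N, if the wrist force passes 120 N, or if a joint passes its speed limit or range.

## Robot

A 6-joint arm with a two-finger parallel gripper is mounted at the origin on the work surface. World frame = base frame: x ahead of the robot, y to its left, z up, the work surface at z = 0. Lengths are in mm, angles in rad, forces in N, time in s.
With the tool pointing down it reaches from about 275 to 1000 mm from the base axis. Payload 8.4 kg.
Tool frame: the origin (TCP) lies at the very end of the fingers, on their centre line; the grasp point (between the pads) lies 19 mm behind it; z points along the fingers, y is the line along which they close (so a half turn about z gives the same grasp; the last joint's range is limited). The gripper opens to 85 mm and grips with 20 to 120 N. Pads are 22 mm wide; open, the fingers measure 114 mm over their backs; the gripper's body (76 mm by 85 mm) begins 54 mm behind the grasp point. The pads swing forward as they close: fully open they stand 13 mm farther back than shut.
Start: joints at [1.104, 0.353, 1.633, -0, 1.155, -0.002], TCP at [280.152, 558.698, 231.281] pointing down, gripper open.
Joint ranges: [-2.63, 2.63], [-0.92, 2.1], [0.06, 2.66], [-1.3, 4.44], [0, 2.69], [-3.02, 3.02]. Speed limits (rad/s): [2.22, 2.22, 2.79, 3.14, 3.14, 3.14].

## Interface

Orientations are given as [roll, pitch, yaw] about the fixed x, y, z axes, in that order (R = Rz(yaw) Ry(pitch) Rx(roll)).
In Python, from rig import r, vision gives the robot as it stands. The module is installed in compiled form; this text tells all that it offers.
- The arm moves only by the tool play_rows, never from a script. Its argument "steps" is a list of rows, each an object with "delta_pos": the shift along the tool's x, y, z in cm, a list of three; "yaw": the turn about the tool's z in rad; "jaw": the opening in per cent of the stroke, from 0 (shut) to 100 (fully open). A call has exactly 8 rows; each row is the pose to reach, as a shift and turn from the pose commanded when the call began, along the tool's axes at that moment; what a row does not reach only later rows make up. A row lasts 1/10 s, in which the tool goes at most 50 mm and 8.59 degrees, less where a joint would pass 70% of its speed; a pose out of reach is approached as far as the arm can. A call with a gripper value outside its range is refused whole. The fingers move at their own pace and stop on an object; "grip_force" is the grip in N (left out, the last holds). Time passes only in rows, so rows that repeat a pose let the fingers close, or fill a call up. It gives the time, the measured TCP pose, the force, the opening and the grip force at its end, in the units of the state.
- r.sense(): the state, without advancing time (a new reading comes with each control period).
- vision.grab_frame(name): name is "side" or "top" or "wrist"; returns (picture, depth): 480x640x3 uint8, red, green, blue; 480x640 float32, mm along the optical axis (not along the pixel's ray), 0 where there is no reading.
- vision.calibration(name): a dict with "mtx" (3x3 intrinsics, pixels), "extrinsics" (4x4, takes a point from camera to world coordinates). Camera axes: x right, y down, z forward; pixel columns grow to the right and rows downward; lengths in mm; the calibration is good to about 2 mm. A picture is of the moment at which its call begins: read the wrist's pose just before it. calibration takes no time and is no camera call; for the wrist camera it gives the pose at the moment of the call.
- r.sign_off(): hands the job in; it is judged then, once.
Trained networks look in the newest picture that a camera, given by its name, has taken for a name from the list of things; names that differ only in an ending like _2 or _b are one class to them, and where a whole thing is asked for, a point or a joint stands for the part that bears it (a point fixed in the world has none). Each returns a list of dicts, best first, with "conf" (0 to 1); they miss things now and then, are a little off and sometimes report something else, mostly with a low value. They report only what shows in the picture. A call takes as long as a camera call.
- vision.cut_out(camera, thing): "region" (480x640 bool, what is visible of it) and "uv" ([column, row] in pixels, amid what is visible of it).
- vision.landmark_of(camera, thing): "uv" ([column, row] in pixels: a listed point, or the origin of a listed thing).
The state is a dict: "clock": time; "qpos": joint angles; "qvel": joint speeds; "joint_efforts": joint torques, N m; "eef_pos": TCP position; "tcp_rot": TCP orientation; "contact_force": force on the tool from outside, world axes, zero at the start; "wrist_torque": the same for the moment, N m; "opening": opening from 0.0 (shut) to 1.0 (fully open); "grasp_force": force on a finger pad.
Only numpy, scipy, OpenCV 4.12 (cv2) and the standard library are available. Lean on these libraries where they do the work, as an engineer would, in place of code of your own. Each camera call takes 0.05 s, during which the arm holds its last target. There are 200 camera calls.

## Working session

There is one attempt and no reset: what is moved stays moved. The work goes in short steps, Python scripts to look and compute and a tool call to move; the robot and the scene stay as the last step left them, time stands still between calls to the robot, and variables do not carry over. Pictures are saved under pics/ and viewed, at most 10 in all, crops included, and the job is handed in when it is done.

Besides the shell and the picture viewer there is one more tool, called after "Call:" as name([rows], argument=value, ...), one row to a line, values as JSON. play_rows: Moves the arm, as the interface text tells. Its arguments: {"type":"object","properties":{"steps":{"type":"array"},"grip_force":{"type":"number"}},"required":["steps"]}

```bash
mkdir -p pics
cat > h.py <<'E'
import numpy as np, cv2
from rig import r, vision
def look(cam, save=None):
    im,d=vision.grab_frame(cam); c=vision.calibration(cam)
    if save: cv2.imwrite('pics/'+save,im[:,:,::-1])
    return im,d,np.array(c['mtx']),np.array(c['extrinsics'])
def ray(K,T,uv,z):  # intersect pixel ray with world height z
    v=T[:3,:3]@np.linalg.solve(K,[uv[0],uv[1],1]); o=T[:3,3]
    return o+v*(z-o[2])/v[2]
def pt(K,T,uv,d):
    u,v=int(round(uv[0])),int(round(uv[1])); p=d[max(v-2,0):v+3,max(u-2,0):u+3]; p=p[p>0]
    if not len(p): return None
    return (T@np.append(np.linalg.solve(K,[uv[0],uv[1],1])*np.median(p),1))[:3]
E
python3 - <<'E'
from h import *
for cam in ['top','side']:
    im,d,K,T=look(cam,cam+'1.png'); print(cam,T[:3,3].round())
    for n,z in [('pull',75),('bar_post',165)]:
        for o in vision.landmark_of(cam,n)[:3]:
            print(n,round(o['conf'],2),np.round(o['uv']),ray(K,T,o['uv'],z).round(),pt(K,T,o['uv'],d))
s=r.sense();print(s['clock'],s['eef_pos'],s['tcp_rot'],s['contact_force'])
E
```

```text
top [557. -54. 750.]
pull 0.88 [194. 349.] [494. 123.  75.] [494.64768054 120.601305    82.64327078]
bar_post 0.86 [357. 267.] [ 606. -110.  165.] [ 604.13590247 -108.22661555  186.04284021]
side [161. -85. 559.]
bar_post 0.67 [374. 233.] [ 604. -104.  165.] [ 594.18982408 -103.32779613  174.00850437]
0.3 [280.08660842 558.55219103 231.03376364] [-3.14111077e+00  8.37700625e-06  2.67681824e+00] [0.50297544 0.41876411 0.14235389]
```

View pics/top1.png

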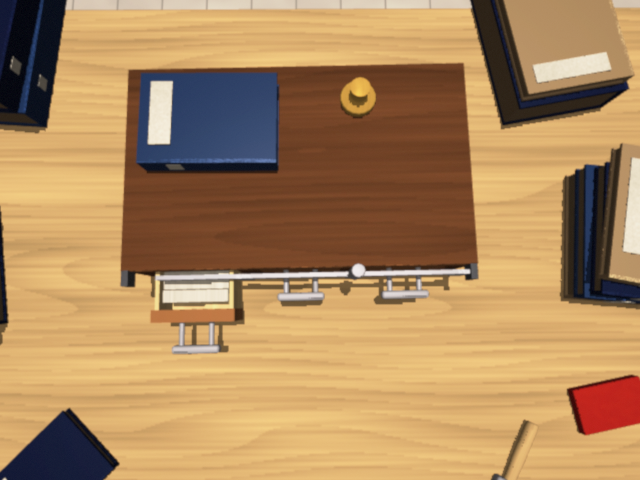

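View pics/side1.png

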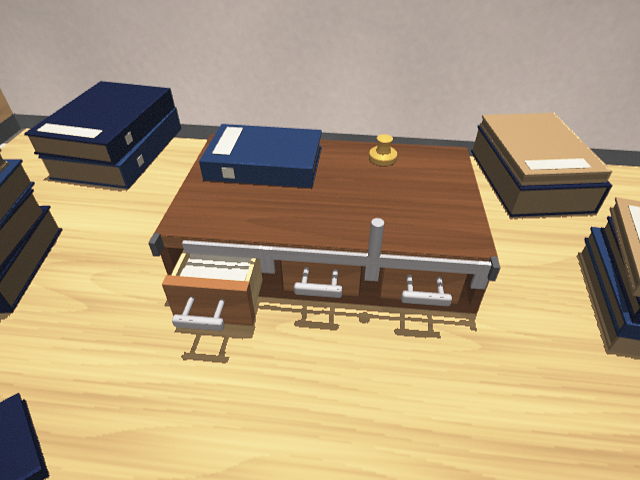

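The drawer left out is the left one, with its pull at top (195,349) and side (198,322). The post is at top (358,270), and the shut pulls are at about (301,297) and (405,294). Next I work out the cabinet's yaw.

Run:
```python
from h import *
im,d,K,T=look('top')
P=lambda uv,z: ray(K,T,uv,z)
def ang(a,b): v=b-a; return np.degrees(np.arctan2(-v[0],v[1])) # yaw of left axis
for a,b,z in [((463,64),(130,70),125),((428,295),(278,298),84),((219,350),(173,350),84),((469,271),(157,277),125)]:
    A,B=P(a,z),P(b,z); print(A.round(1),B.round(1),np.linalg.norm(B-A).round(),'yaw',ang(A,B).round(2))
# fit bar top by depth height: z ~125 bright pixels
v,u=np.mgrid[255:290,130:480]; dd=d[255:290,130:480]
p=np.stack([(u-K[0,2])/K[0,0]*dd,(v-K[1,2])/K[1,1]*dd,dd],-1)@T[:3,:3].T+T[:3,3]
m=(abs(p[...,2]-125)<8)&(im[255:290,130:480].min(-1)>130)
q=p[m]; f=np.polyfit(q[:,1],q[:,0],1); print('bar n',m.sum(),f,'yaw',np.degrees(np.arctan(-f[0])),q[:,1].min(),q[:,1].max())
for o in vision.cut_out('top','pull')[:2]:
    ys,xs=np.nonzero(o['region']); print(o['conf'],xs.min(),xs.max(),ys.min(),ys.max(), cv2.minAreaRect(np.c_[xs,ys].astype(np.float32)))
for o in vision.cut_out('top','bar_post')[:2]:
    ys,xs=np.nonzero(o['region']); print(o['conf'],xs.min(),xs.max(),ys.min(),ys.max())
```

```text
[ 911.5 -277.   125. ] [904.2 218.5 125. ] 496.0 yaw 0.84
[ 570.9 -221.6   84. ] [ 5.675e+02 -5.000e-01  8.400e+01] 221.0 yaw 0.88
[493.1  84.5  84. ] [493.4 151.2  84. ] 67.0 yaw -0.26
[ 603.  -269.7  125. ] [596.6 164.8 125. ] 435.0 yaw 0.84
bar n 1351 [-1.61818450e-02  5.99085187e+02] yaw 0.9270705076928216 -271.89031907718396 166.79220781689375
0.89 151 243 270 353 ((196.91513061523438, 311.35076904296875), (82.53582000732422, 92.30062103271484), 88.66777801513672)
0.82 156 470 262 280
```

Call:
play_rows([
  {"delta_pos":[-3.2,-3.15,0],"yaw":-0.06,"jaw":0},
  {"delta_pos":[-6.4,-6.3,0],"yaw":-0.12,"jaw":0},
  {"delta_pos":[-9.6,-9.45,0],"yaw":-0.18,"jaw":0},
  {"delta_pos":[-12.8,-12.6,0],"yaw":-0.24,"jaw":0},
  {"delta_pos":[-16,-15.75,0],"yaw":-0.3,"jaw":0},
  {"delta_pos":[-19.2,-18.9,0],"yaw":-0.36,"jaw":0},
  {"delta_pos":[-22.4,-22,0],"yaw":-0.42,"jaw":0},
  {"delta_pos":[-25.6,-25,0],"yaw":-0.48,"jaw":0},
], grip_force=40)

```text
clock: 1.25
eef_pos: [397.2, 218.8, 231.6]
tcp_rot: [3.141, 0.001, -3.124]
contact_force: [-0.1, 0.2, 0.6]
opening: 0.002
grasp_force: 0.0
```

Call:
play_rows([
  {"delta_pos":[-1.1,-2.5,2],"yaw":0,"jaw":0},
  {"delta_pos":[-2.2,-5,4.5],"yaw":0,"jaw":0},
  {"delta_pos":[-3.3,-7.5,7],"yaw":0,"jaw":0},
  {"delta_pos":[-4.3,-9.9,9.5],"yaw":0,"jaw":0},
  {"delta_pos":[-4.3,-9.9,12.5],"yaw":0,"jaw":0},
  {"delta_pos":[-4.3,-9.9,15.5],"yaw":0,"jaw":0},
  {"delta_pos":[-4.3,-9.9,17.1],"yaw":0,"jaw":0},
  {"delta_pos":[-4.3,-9.9,17.1],"yaw":0,"jaw":0},
])

```text
clock: 2.05
eef_pos: [440.0, 121.6, 58.5]
tcp_rot: [-3.141, -0.004, -3.127]
contact_force: [-0.5, 0.2, -0.3]
opening: 0.001
grasp_force: 0.0
```

Run:
```python
from h import *
look('top','top2.png'); s=r.sense();print(s['clock'],s['eef_pos'],s['contact_force'])
```

```text
2.1 [440.84029556 121.91925845  59.72732285] [-0.69341275  0.96254764 -0.24539756]
```

View pics/top2.png

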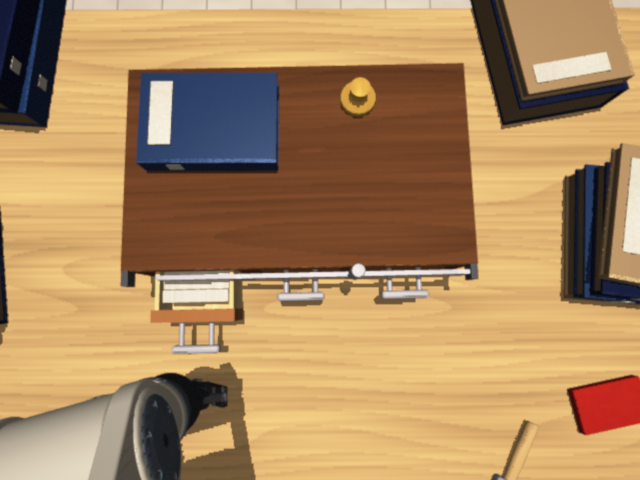

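Call:
play_rows([
  {"delta_pos":[-1.2,0,0],"yaw":0,"jaw":0},
  {"delta_pos":[-2.4,0,0],"yaw":0,"jaw":0},
  {"delta_pos":[-3.6,0,0],"yaw":0,"jaw":0},
  {"delta_pos":[-4.8,0,0],"yaw":0,"jaw":0},
  {"delta_pos":[-6,0,0],"yaw":0,"jaw":0},
  {"delta_pos":[-7.2,0,0],"yaw":0,"jaw":0},
  {"delta_pos":[-8.4,0,0],"yaw":0,"jaw":0},
  {"delta_pos":[-9.4,0,0],"yaw":0,"jaw":0},
])

```text
clock: 2.9
eef_pos: [536.5, 123.6, 60.2]
tcp_rot: [-3.142, 0.0, -3.126]
contact_force: [-2.5, 0.8, 2.0]
opening: 0.003
grasp_force: 1.3
```

Call:
play_rows([
  {"delta_pos":[-0.3,0,0],"yaw":0,"jaw":0},
  {"delta_pos":[-0.5,0,0],"yaw":0,"jaw":0},
  {"delta_pos":[-0.7,0,0],"yaw":0,"jaw":0},
  {"delta_pos":[-0.9,0,0],"yaw":0,"jaw":0},
  {"delta_pos":[-1.1,0,0],"yaw":0,"jaw":0},
  {"delta_pos":[-1.2,0,0],"yaw":0,"jaw":0},
  {"delta_pos":[-1.3,0,0],"yaw":0,"jaw":0},
  {"delta_pos":[-1.3,0,0],"yaw":0,"jaw":0},
])

```text
clock: 3.7
eef_pos: [548.5, 123.7, 60.2]
tcp_rot: [-3.142, 0.0, -3.126]
contact_force: [-2.4, 0.9, -1.1]
opening: 0.004
grasp_force: 0.8
```

Call:
play_rows([
  {"delta_pos":[-0.1,0,0],"yaw":0,"jaw":0},
  {"delta_pos":[-0.2,0,0],"yaw":0,"jaw":0},
  {"delta_pos":[-0.3,0,0],"yaw":0,"jaw":0},
  {"delta_pos":[-0.35,0,0],"yaw":0,"jaw":0},
  {"delta_pos":[-0.4,0,0],"yaw":0,"jaw":0},
  {"delta_pos":[-0.45,0,0],"yaw":0,"jaw":0},
  {"delta_pos":[-0.5,0,0],"yaw":0,"jaw":0},
  {"delta_pos":[-0.5,0,0],"yaw":0,"jaw":0},
])

```text
clock: 4.5
eef_pos: [551.3, 123.8, 60.2]
tcp_rot: [-3.141, -0.004, -3.127]
contact_force: [-10.4, 0.7, 7.8]
opening: 0.0
grasp_force: 5.2
```

Call:
play_rows([
  {"delta_pos":[2,0,0],"yaw":0,"jaw":0},
  {"delta_pos":[5,0,0],"yaw":0,"jaw":0},
  {"delta_pos":[6,0,-3],"yaw":0,"jaw":0},
  {"delta_pos":[6,0,-7],"yaw":0,"jaw":0},
  {"delta_pos":[6,0,-11],"yaw":0,"jaw":40},
  {"delta_pos":[6,0,-15],"yaw":0,"jaw":80},
  {"delta_pos":[6,-3,-18],"yaw":0,"jaw":100},
  {"delta_pos":[6,-7,-18],"yaw":0,"jaw":100},
])

```text
clock: 5.3
eef_pos: [498.1, 53.5, 245.5]
tcp_rot: [3.141, 0.01, -3.124]
contact_force: [1.1, -0.2, 0.7]
opening: 0.677
grasp_force: 0.0
```

Call:
play_rows([
  {"delta_pos":[-1,-4,0],"yaw":0,"jaw":100},
  {"delta_pos":[-2,-8,0],"yaw":0,"jaw":100},
  {"delta_pos":[-3.5,-11,0],"yaw":0,"jaw":100},
  {"delta_pos":[-5,-14,0],"yaw":0,"jaw":100},
  {"delta_pos":[-5,-16,0],"yaw":0,"jaw":100},
  {"delta_pos":[-5,-16,0],"yaw":0,"jaw":100},
  {"delta_pos":[-5,-16,0],"yaw":0,"jaw":100},
  {"delta_pos":[-5,-16,0],"yaw":0,"jaw":100},
])

```text
clock: 6.1
eef_pos: [546.9, -105.6, 240.4]
tcp_rot: [3.141, 0.0, -3.126]
contact_force: [-0.3, 0.1, 0.2]
opening: 1.003
grasp_force: 0.0
```

Run:
```python
from h import *
s=r.sense();print(s['clock'],s['eef_pos'],s['tcp_rot'],s['contact_force'])
for cam in ['wrist','top','side']:
    im,d,K,T=look(cam,cam+'3.png')
    for o in vision.landmark_of(cam,'bar_post')[:2]:
        print(cam,round(o['conf'],2),np.round(o['uv']),ray(K,T,o['uv'],165).round(1),pt(K,T,o['uv'],d))
    for o in vision.landmark_of(cam,'pull')[:2]:
        print(cam,'pull',round(o['conf'],2),np.round(o['uv']),ray(K,T,o['uv'],75).round(1))
a=[cv2.imread('pics/%s3.png'%c) for c in ['wrist','side']]
cv2.imwrite('pics/both3.png',cv2.resize(np.hstack(a),(800,300),interpolation=cv2.INTER_AREA))
```

```text
6.1 [ 546.94149731 -105.60058932  240.43115991] [ 3.14145149e+00  4.71343069e-04 -3.12604412e+00] [-0.30960316  0.10185209  0.2404548 ]
wrist 0.83 [307. 344.] [ 601.5 -110.1  165. ] [ 593.24594159 -109.84695198  179.34512514]
wrist pull 0.92 [597. 256.] [569.9 122.3  75. ]
top pull 0.95 [195. 299.] [566.1 123.8  75. ]
side 0.76 [376. 235.] [ 599.8 -107.   165. ] [ 593.06849836 -106.63140106  171.08202985]
side pull 0.97 [212. 281.] [570.9 126.5  75. ]
```

View pics/both3.png

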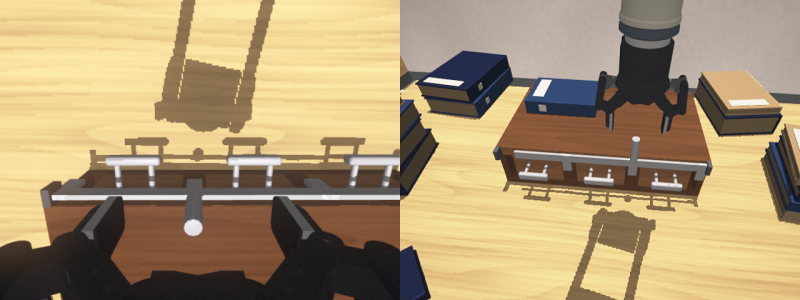

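Drawer shut: all three pulls are in line in both views (wrist row about 160, side row about 180). The post at wrist (193,228) stands between the open fingers.

Call:
play_rows([
  {"delta_pos":[-2,-0.3,0],"yaw":0,"jaw":100},
  {"delta_pos":[-4,-0.3,0],"yaw":0,"jaw":100},
  {"delta_pos":[-5.4,-0.3,0],"yaw":0,"jaw":100},
  {"delta_pos":[-5.4,-0.3,1],"yaw":0,"jaw":100},
  {"delta_pos":[-5.4,-0.3,4],"yaw":0,"jaw":100},
  {"delta_pos":[-5.4,-0.3,7],"yaw":0,"jaw":100},
  {"delta_pos":[-5.4,-0.3,9.3],"yaw":0,"jaw":100},
  {"delta_pos":[-5.4,-0.3,9.3],"yaw":0,"jaw":60},
])

```text
clock: 7.35
eef_pos: [597.5, -108.0, 143.4]
tcp_rot: [3.14, -0.007, -3.126]
contact_force: [0.2, 0.4, -0.1]
opening: 0.857
grasp_force: 0.0
```

Call:
play_rows([
  {"delta_pos":[0,0,0],"yaw":0,"jaw":36},
  {"delta_pos":[0,0,0],"yaw":0,"jaw":36},
  {"delta_pos":[0,0,0],"yaw":0,"jaw":36},
  {"delta_pos":[0,0.5,0],"yaw":0,"jaw":36},
  {"delta_pos":[0,1,0],"yaw":0,"jaw":36},
  {"delta_pos":[0,1.7,0],"yaw":0,"jaw":36},
  {"delta_pos":[0,2.4,0],"yaw":0,"jaw":36},
  {"delta_pos":[0,3.1,0],"yaw":0,"jaw":36},
])

```text
clock: 8.15
eef_pos: [600.7, -76.9, 147.5]
tcp_rot: [-3.141, 0.001, -3.126]
contact_force: [1.0, -3.1, 1.9]
opening: 0.361
grasp_force: 1.5
```

Call:
play_rows([
  {"delta_pos":[0,0.3,0],"yaw":0,"jaw":36},
  {"delta_pos":[0,0.5,0],"yaw":0,"jaw":36},
  {"delta_pos":[0,0.7,0],"yaw":0,"jaw":36},
  {"delta_pos":[0,0.8,0],"yaw":0,"jaw":36},
  {"delta_pos":[0,0.9,0],"yaw":0,"jaw":36},
  {"delta_pos":[0,1.0,0],"yaw":0,"jaw":36},
  {"delta_pos":[0,1.1,0],"yaw":0,"jaw":36},
  {"delta_pos":[0,1.1,0],"yaw":0,"jaw":36},
])

```text
clock: 8.95
eef_pos: [600.3, -66.4, 147.2]
tcp_rot: [3.141, -0.0, -3.126]
contact_force: [1.3, -2.1, 0.8]
opening: 0.359
grasp_force: 0.9
```

Call:
play_rows([
  {"delta_pos":[0,0.1,0],"yaw":0,"jaw":36},
  {"delta_pos":[0,0.2,0],"yaw":0,"jaw":36},
  {"delta_pos":[0,0.3,0],"yaw":0,"jaw":36},
  {"delta_pos":[0,0.4,0],"yaw":0,"jaw":36},
  {"delta_pos":[0,0.45,0],"yaw":0,"jaw":36},
  {"delta_pos":[0,0.5,0],"yaw":0,"jaw":36},
  {"delta_pos":[0,0.55,0],"yaw":0,"jaw":36},
  {"delta_pos":[0,0.55,0],"yaw":0,"jaw":36},
])

```text
clock: 9.75
eef_pos: [600.3, -63.3, 147.2]
tcp_rot: [-3.138, 0.0, -3.126]
contact_force: [1.2, -15.1, -0.2]
opening: 0.36
grasp_force: 7.6
```

Call:
play_rows([
  {"delta_pos":[0,-0.4,0],"yaw":0,"jaw":36},
  {"delta_pos":[0,-0.8,0],"yaw":0,"jaw":60},
  {"delta_pos":[0,-0.8,0],"yaw":0,"jaw":90},
  {"delta_pos":[0,-0.8,0],"yaw":0,"jaw":90},
  {"delta_pos":[0,-0.8,-2],"yaw":0,"jaw":90},
  {"delta_pos":[0,-0.8,-5],"yaw":0,"jaw":90},
  {"delta_pos":[0,-0.8,-8],"yaw":0,"jaw":90},
  {"delta_pos":[0,-0.8,-11],"yaw":0,"jaw":90},
])

```text
clock: 10.55
eef_pos: [600.1, -68.5, 258.3]
tcp_rot: [3.141, -0.001, -3.126]
contact_force: [-0.6, -0.1, -0.2]
opening: 0.9
grasp_force: 0.0
```

Call:
play_rows([
  {"delta_pos":[3,0,0],"yaw":0,"jaw":90},
  {"delta_pos":[6,0,0],"yaw":0,"jaw":90},
  {"delta_pos":[9,0,0],"yaw":0,"jaw":90},
  {"delta_pos":[12,0,0],"yaw":0,"jaw":90},
  {"delta_pos":[14,0,0],"yaw":0,"jaw":90},
  {"delta_pos":[15,0,0],"yaw":0,"jaw":90},
  {"delta_pos":[15,0,0],"yaw":0,"jaw":90},
  {"delta_pos":[15,0,0],"yaw":0,"jaw":90},
])

```text
clock: 11.35
eef_pos: [451.4, -71.2, 257.6]
tcp_rot: [-3.142, 0.001, -3.126]
contact_force: [0.3, -0.5, 0.5]
opening: 0.895
grasp_force: 0.0
```

Run:
```python
from h import *
s=r.sense();print(s['clock'],s['eef_pos'],s['contact_force'])
for cam in ['wrist','top','side']:
    im,d,K,T=look(cam,cam+'4.png')
    for n,z in [('bar_post',165),('pull',75)]:
      for o in vision.landmark_of(cam,n)[:2]:
        print(cam,n,round(o['conf'],2),np.round(o['uv']),ray(K,T,o['uv'],z).round(1))
a=[cv2.imread('pics/%s4.png'%c) for c in ['wrist','top']]
cv2.imwrite('pics/both4.png',cv2.resize(np.hstack(a),(800,300),interpolation=cv2.INTER_AREA))
```

```text
11.35 [451.37248518 -71.22615582 257.63306744] [ 0.34195489 -0.45973074  0.52400942]
wrist bar_post 0.63 [314. 450.] [601.4 -70.4 165. ]
wrist pull 0.92 [523. 347.] [567.6 119.8  75. ]
top bar_post 0.61 [328. 269.] [603.1 -71.8 165. ]
top pull 0.92 [198. 296.] [571.7 119.2  75. ]
side bar_post 0.96 [345. 231.] [603.6 -64.8 165. ]
side pull 0.97 [213. 282.] [568.1 124.5  75. ]
```

View pics/both4.png

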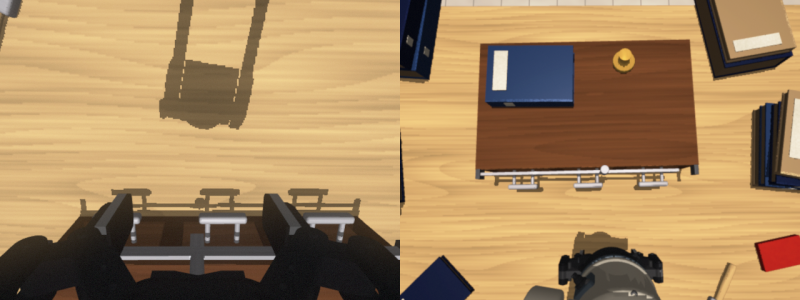

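View pics/side4.png

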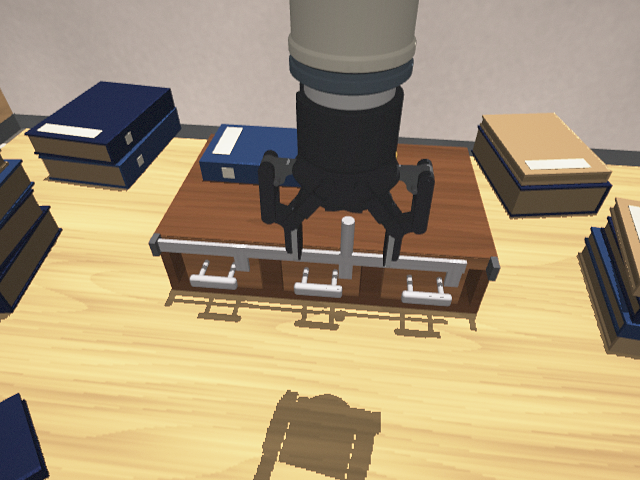

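The left end of the bar is against the bracket at side (160,243). Its lugs hang in front of the three shut drawers, the pulls are in line, and the post has moved about 40 mm. The gripper is clear.

```bash
python3 -c "
from rig import r
print(r.sign_off())"
```

```text
the job is handed in; nothing more can be done
None
```

The job is handed in: the left drawer is pushed home on its stop, the lock bar is thrown fully left (about 40 mm, onto its stop) with its lugs in front of all three drawers, and the arm is clear; it took about 12 s.

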